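Key the condenser arm hub tight on its pillar

ROBOT

A 6-joint arm with a two-finger parallel gripper is mounted at the origin on the work surface. World frame = base frame: x ahead of the robot, y to its left, z up, the work surface at z = 0. Lengths are in m, angles in rad, forces in N, time in s.
With the tool pointing down it reaches from about 0.2 to 0.875 m from the base axis. Payload 3.4 kg.
Tool frame: the origin (TCP) lies between the finger pads; the fingertips stand 25 mm ahead of it and the grasp point (between the pads) lies 6 mm ahead of it (r.nose_length is the z of the fingertips in the tool frame, in m); z points along the fingers, x is the direction in which the jaws open and shut, and the axes are right-handed (so a half turn about z gives the same grasp; the last joint's range is limited). The gripper opens to 94 mm and grips with 3 to 60 N. Pads are 16 mm wide; open, the fingers measure 119 mm over their backs; the gripper's body (75 mm by 177 mm) begins 78 mm behind the grasp point.
Start: joints at [-1.337, 0.276, 1.505, -0, 1.361, -0.121], TCP at [0.2, -0.539, 0.23] pointing down, gripper open.
Joint ranges: [-2.89, 2.89], [-0.75, 2.08], [0.22, 2.7], [-1.18, 4.32], [0.11, 2.71], [-2.7, 2.7]. Speed limits (rad/s): [2.57, 2.57, 3.14, 3.14, 3.14, 3.14].

INTERFACE

Orientations are given as a unit quaternion [w, x, y, z].
In Python, from plant import r, gripper_to, inverse_kinematics, vision, models, telemetry gives the robot as it stands. Calls block until the motion is done:
- r.move_to(position, orientation): joint-space move of the TCP to a pose.
- r.move_l(position, rot=None, vel=0.15, guard=None): straight line of the TCP; rot=None keeps the orientation; vel is the mean speed in m/s. With guard (N) it stops when the force on the tool has changed by that much, and returns True; else False.
- r.movej(angles): joint-space move.
- gripper_to(opening, f_grip=None): finger opening in m; f_grip is the grip in N (None keeps the last); returns when the fingers have stopped.
- r.hold(seconds).
- inverse_kinematics(position, orientation): joint angles nearest the present ones, or None.
- vision.snapshot(name): name is "scene" or "top"; returns the picture (420x560x3 uint8, red, green, blue); there is no depth.
- vision.get_calibration(name): a dict with "fx", "fy", "cx", "cy" (pixels), "position" and "orientation" of the camera in the world. Camera axes: x right, y down, z forward; pixel columns grow to the right and rows downward; lengths in m; the calibration is good to about 2 mm. A picture is of the moment at which its call begins. get_calibration takes no time and is no camera call.
A pose or a line that the arm cannot do raises r.PlanningError and nothing moves.
- r.sign_off(): hands the job in, once; it reports no verdict.
Trained networks look in the newest picture that a camera, given by its name, has taken for a name from the list of things; names that differ only in an ending like _2 or _b are one class to them, and where a whole thing is asked for, a point or a joint stands for the part that bears it (a point fixed in the world has none). Each returns a list of dicts, best first, with "score" (0 to 1); they miss things now and then, are a little off and sometimes report something else, mostly with a low value. They report only what shows in the picture. A call takes as long as a camera call. They do not tell look-alikes from the thing itself.
- models.boxes_of(thing, camera): "at" ([x, y, z] in m, in world coordinates, good to about 4 mm: the middle of the surface that is visible of it).
- models.regions_of(thing, camera): "pixels" (420x560 bool, what is visible of it).
- models.mark_of(thing, camera): "at" ([x, y, z] in m, in world coordinates, good to about 4 mm: a listed point, or the origin of a listed thing).
Readings, each from a call of its own:
- telemetry.current_t(): time.
- telemetry.current_joints(): joint angles.
- telemetry.current_dq(): joint speeds.
- telemetry.current_joint_efforts(): joint torques, N m.
- telemetry.current_ee_pos(): TCP position.
- telemetry.current_tool_rot(): TCP orientation.
- telemetry.current_wrist_force(): force on the tool from outside, world axes, zero at the start.
- telemetry.current_torque(): the same for the moment, N m.
- telemetry.current_opening(): finger opening in m.
Only numpy, scipy, OpenCV 4.12 (cv2) and the standard library are available. Lean on these libraries where they do the work, as an engineer would, in place of code of your own. Each camera call takes 0.05 s, during which the arm holds its last target.

TASK

Lock the condenser swing arm onto its pillar: take the red-headed tapered key out of the blue block and stand it point down in the keyway of the white hub, between the steel pillar and the brass shoe. Let go of it and tap it down with the tamper (never push it home with the gripper) until it is tight and its head sits fully home on the hub. Then stand the tamper upright back on the middle of its round black mat, and leave the other things on the bench where they are.

Things in the scene. Friction and masses are not known exactly. Their poses are not given: they have to be found in the camera images.
- key: Tapered steel key with red head, 90 g, upright in the rack, head resting on the rack's top (55 mm). Origin: centre of the head's underside, z up. Head 30 (x) x 22 (y) x 32 mm high above it. Shank below 18 mm wide (y); its x faces taper evenly from 17 mm thick under the head to 9 mm at 40 mm below; nose 6 x 16 mm (x, y) ends 44 mm below. Same after half a turn about z.
- rack: Fixed blue plastic block, 80 (x) x 70 (y) x 55 mm high, that holds the key loosely (a few mm of play) in a blind hole 21 by 22 mm (x, y) and 50 mm deep in the middle of its top. Origin: centre of its underside on the bench.
- hub: White hub of the swing arm, fixed, x from -42 to +66 mm, 90 mm wide (y), 70 mm high, top level. Origin: on the bench below the keyway mouth's centre. The keyway is a slot open at the top, 24 mm wide along y, between steel pillar (+x side) and brass shoe (-x side). The pillar's round end (44 mm across, centre x = +41 mm) stands 4 mm proud.
- lens (a point): Centre of the top of the black round lens holder (92 mm across, 60 mm high above the bench, 198 mm along +x from the keyway) at the end of the hub's arm; fixed.
- keyway (a point): Centre of the keyway's mouth, level with the hub's top (70 mm up); axes as the hub's. Gap across x about 14 mm at the mouth, narrowing 0.2 mm per mm of depth. The key, its x along the hub's x (either way round), drops in freely until its head's underside is about 15 mm above this point; from there it must be driven. Fully home, the underside lies on the hub's top.
- shoe (a joint): Travel (m) of the sprung brass shoe, pressed out towards the hub's -x by the key: 0 while the key only stands in the gap, about 0.003 with it home. Driving the key takes about 3 N at first and 10 to 14 N near the end; it stays where it is left (no springing back) and shifts 1.5 mm towards the hub's -x on the way.
- tamper: Hand tamper, about 0.3 kg, 104 mm tall, standing on its mat: a brass foot 36 mm across from its underside to 34 mm, above it a black round handle 24 mm across up to 104 mm. Origin: centre of the underside of the foot; z up along the handle.
- mat: Fixed round black rubber mat, 90 mm across, 4 mm thick, on which the tamper stands. Origin: centre of its underside on the bench.
- objective: Bystander: steel microscope objective standing on the bench, 32 mm across, 52 mm tall. Origin: centre of its underside.
- oil: Bystander: small closed amber bottle with black cap standing on the bench, 34 mm across, 68 mm tall. Origin: centre of its underside.
- slidebox: Bystander: green slide box on the bench, 50 x 80 x 30 mm high. Origin: centre of its underside.
Mind the look-alikes: they are no part of the job. Of the things that look like the tamper, take the one that is farthest from the robot's base at the start.

How it is judged:
By the outcome, as a careful person would: the job done as asked, in the order asked, and still so for the second after the job is handed in, with the robot touching nothing.
It also fails if it takes over 70 s, if anything falls off the work surface, if the arm or the gripper's body presses on something with over 40 N, if the wrist force passes 120 N, or if a joint passes its speed limit or range.

## Working session

There is one attempt and no reset: what is moved stays moved. The work goes in short steps, each a Python script; the robot and the scene stay as the last script left them, time stands still between calls to the robot, and variables do not carry over. Pictures are saved under pics/ and viewed, and the job is handed in when it is done.

```bash
ls; mkdir -p pics; python3 - <<'E'
from plant import r, vision, models, telemetry
import cv2
print(telemetry.current_t())
for c in ("scene","top"):
    im=vision.snapshot(c); cv2.imwrite(f"pics/{c}0.png",im[:,:,::-1])
    k=vision.get_calibration(c); print(c,k)
    for t in ("key","rack","hub","lens","keyway","tamper","mat","objective","oil","slidebox"):
        print(t,[(d["score"].__round__(2),[round(float(v),4) for v in d["at"]]) for d in models.mark_of(t,c)])
print(telemetry.current_t())
E
```

```text
pics
0.0
scene {'fx': 493.35306499449837, 'fy': 493.35306499449837, 'cx': 280.18550440148834, 'cy': 212.37150942163643, 'position': array([1.40197245, 0.40627055, 0.68644861]), 'orientation': array([-0.25577508,  0.45801477,  0.74645282, -0.40940172])}
key [(0.49, [0.4882, 0.2858, 0.0538]), (0.39, [0.3811, -0.0421, 0.0021])]
rack [(0.71, [0.4845, 0.2853, 0.0034]), (0.38, [0.6571, -0.2913, -0.001])]
hub [(0.66, [0.5648, -0.0071, 0.0067])]
lens [(0.95, [0.7606, -0.0049, 0.0546])]
keyway [(0.56, [0.5639, -0.0058, 0.0703]), (0.27, [0.7647, -0.0023, 0.0579])]
tamper [(0.87, [0.3678, -0.2918, -0.0005]), (0.66, [0.4472, -0.2983, 0.0012]), (0.61, [0.2999, -0.329, 0.0039]), (0.6, [0.4256, -0.1854, -0.0004])]
mat [(0.55, [0.4563, -0.305, -0.0042])]
objective [(0.67, [0.3804, -0.0397, 0.0021]), (0.51, [0.6581, -0.2941, -0.0014])]
oil [(0.71, [0.6833, 0.2758, -0.0029])]
slidebox [(0.78, [0.3852, -0.0403, 0.0015]), (0.71, [0.4581, -0.3044, -0.0024])]
top {'fx': 409.2566190011451, 'fy': 409.2566190011451, 'cx': 274.6907603801332, 'cy': 212.46013931002074, 'position': array([ 0.41793013, -0.0153724 ,  0.96686527]), 'orientation': array([ 0.04870603, -0.69840563,  0.71312661, -0.03616259])}
key [(0.56, [0.4846, 0.2817, 0.0549])]
rack [(0.71, [0.4855, 0.2815, 0.0047]), (0.63, [0.459, -0.3055, 0.0012]), (0.51, [0.3813, -0.0374, 0.0036])]
hub [(0.67, [0.5647, -0.0085, 0.0008])]
lens [(0.69, [0.767, -0.0017, 0.0621])]
keyway [(0.64, [0.5669, -0.0068, 0.0693])]
tamper [(0.76, [0.4497, -0.2988, 0.0066]), (0.7, [0.4224, -0.1848, -0.0011]), (0.64, [0.36, -0.289, 0.0038])]
mat [(0.78, [0.4602, -0.3065, -0.0027]), (0.34, [0.5657, -0.0074, -0.0014])]
objective [(0.66, [0.6586, -0.2951, -0.0002])]
oil [(0.62, [0.6883, 0.2795, 0.0037])]
slidebox [(0.75, [0.3813, -0.0376, 0.0032])]
1.1
```

View pics/scene0.png

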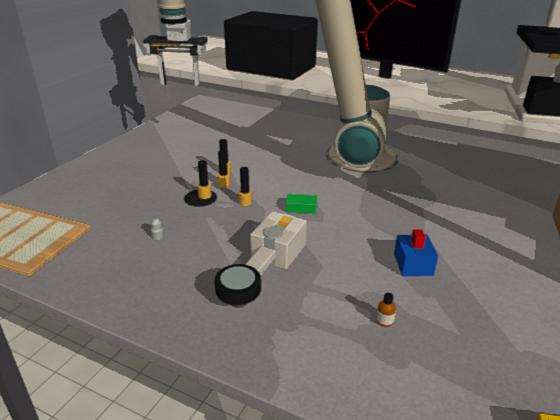

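View pics/top0.png

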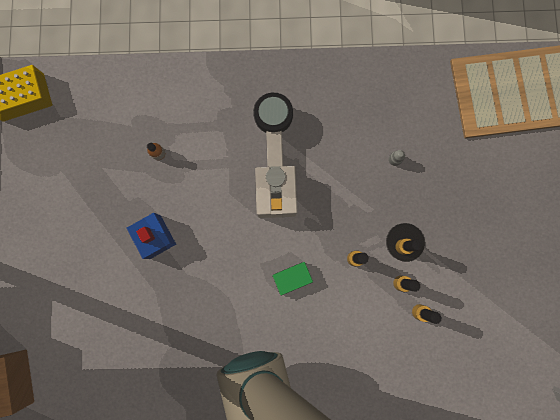

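The scene view shows four tampers (around 204,185; 223,160; 225,175; 245,190). The top view shows one on the black mat at (405,243), and that one is farthest from the base. The key is at (145,235), the hub at (276,195) and the lens at (273,112). Next I'll refine positions and yaw from the pixels.

```bash
cat > h.py <<'E'
import numpy as np, cv2
from scipy.spatial.transform import Rotation as R
from plant import r, gripper_to, inverse_kinematics, vision, models, telemetry
def cal(c):
    k=vision.get_calibration(c); q=k["orientation"]; return k,R.from_quat([q[1],q[2],q[3],q[0]]).as_matrix(),np.array(k["position"])
def p2w(c,uv,z):
    k,M,p=cal(c); uv=np.atleast_2d(np.asarray(uv,float))
    d=np.c_[(uv[:,0]-k["cx"])/k["fx"],(uv[:,1]-k["cy"])/k["fy"],np.ones(len(uv))]@M.T
    return p+d*((z-p[2])/d[:,2])[:,None]
def w2p(c,P):
    k,M,p=cal(c); v=(np.atleast_2d(P)-p)@M
    return np.c_[k["fx"]*v[:,0]/v[:,2]+k["cx"],k["fy"]*v[:,1]/v[:,2]+k["cy"]]
def quat(yaw): # tool down, tool x at yaw
    M=np.c_[[np.cos(yaw),np.sin(yaw),0],[np.sin(yaw),-np.cos(yaw),0],[0,0,-1]]
    q=R.from_matrix(M).as_quat(); return np.array([q[3],q[0],q[1],q[2]])
def crop(im,u,v,w,s,fn):
    h=w*3//4; a=im[max(0,v-h):v+h,max(0,u-w):u+w]; cv2.imwrite(fn,cv2.resize(a,None,fx=s,fy=s,interpolation=cv2.INTER_CUBIC)[:,:,::-1])
def tel(): return round(float(telemetry.current_t()),2),np.round(telemetry.current_ee_pos(),4),np.round(telemetry.current_wrist_force(),1),round(float(telemetry.current_opening()),4)
E
python3 - <<'E'
from h import *
a=cv2.imread("pics/top0.png")[:,:,::-1]; b=cv2.imread("pics/scene0.png")[:,:,::-1]
t=np.hstack([cv2.resize(x,(400,300),interpolation=cv2.INTER_CUBIC) for x in (a[200:275,100:200],a[155:230,226:326])])
s=np.hstack([cv2.resize(x,(400,300),interpolation=cv2.INTER_CUBIC) for x in (b[215:290,370:470],b[205:280,230:330])])
cv2.imwrite("pics/crops.png",np.vstack([t,s])[:,:,::-1])
for c,im in (("top",a),("scene",b)):
    hsv=cv2.cvtColor(im,cv2.COLOR_RGB2HSV)
    for n,lo,hi in (("red",(0,150,60),(6,255,255)),("blue",(105,150,40),(125,255,255))):
        m=cv2.inRange(hsv,lo,hi)
        nn,l,st,ce=cv2.connectedComponentsWithStats(m)
        for i in range(1,nn):
            if st[i,4]>60: print(c,n,st[i],ce[i].round(1))
E
```

```text
top red [137 227  14  15 130] [143.6 233.8]
top blue [127 213  43  46 734] [147.2 234.5]
scene red [360   5  29  29  72] [373.7  17.4]
scene red [412 230  13  18 186] [417.7 238.2]
scene blue [ 394  235   44   41 1313] [414.8 257.2]
```

View pics/crops.png

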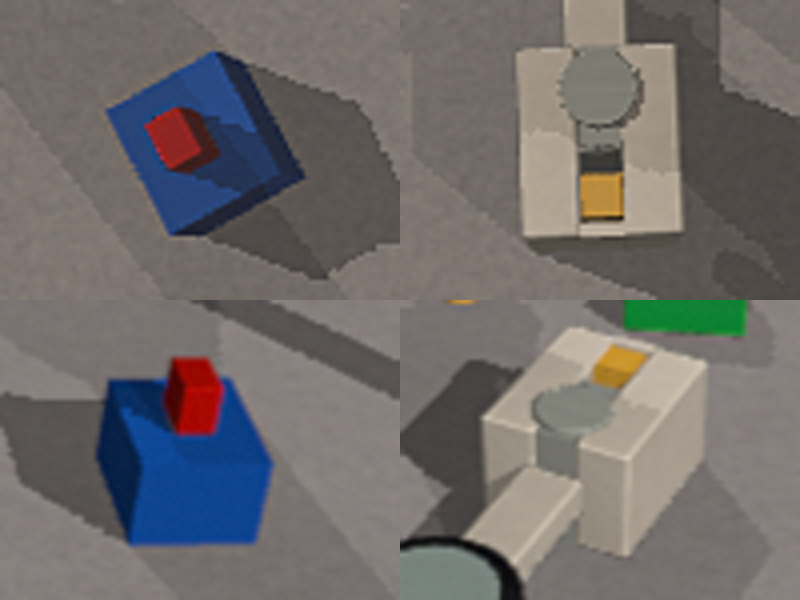

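```bash
cat >> h.py <<'E'
from scipy.optimize import minimize
def boxpts(x,y,yaw,ext,z0,z1,dx=0):
    (a,b),(c,d)=ext
    L=np.array([[X,Y] for X in (a,b) for Y in (c,d)])@np.array([[np.cos(yaw),np.sin(yaw)],[-np.sin(yaw),np.cos(yaw)]])
    return np.vstack([np.c_[L+[x,y],np.full(4,z)] for z in (z0,z1)])
def sil(c,P,win,ss=8):
    u0,v0,u1,v1=win; q=(w2p(c,P)-[u0,v0]+0.5)*ss
    hull=cv2.convexHull(q.astype(np.float32)); m=np.zeros(((v1-v0)*ss,(u1-u0)*ss),np.uint8)
    cv2.fillConvexPoly(m,np.round(hull*16).astype(np.int32),255,shift=4)
    return cv2.resize(m,(u1-u0,v1-v0),interpolation=cv2.INTER_AREA)/255.
def fit(masks,wins,ext,z0,z1,x0):
    def f(p):
        return sum(np.abs(sil(c,boxpts(p[0],p[1],p[2],ext,z0,z1),wins[c])-masks[c][wins[c][1]:wins[c][3],wins[c][0]:wins[c][2]]).sum() for c in masks)
    best=None
    for yaw in x0[2]:
        s=minimize(f,[x0[0],x0[1],yaw],method="Nelder-Mead",options=dict(initial_simplex=[[x0[0],x0[1],yaw],[x0[0]+.006,x0[1],yaw],[x0[0],x0[1]+.006,yaw],[x0[0],x0[1],yaw+.2]],xatol=1e-5,fatol=1e-3))
        if best is None or s.fun<best.fun: best=s
    return best.x,best.fun
def mask(im,lo,hi): return (cv2.inRange(cv2.cvtColor(im,cv2.COLOR_RGB2HSV),lo,hi)>0).astype(float)
E
cat > f.py <<'E'
from h import *
ims={"top":cv2.imread("pics/top0.png")[:,:,::-1].copy(),"scene":cv2.imread("pics/scene0.png")[:,:,::-1].copy()}
wr={"top":(115,205,185,270),"scene":(385,220,445,285)}
red={c:mask(ims[c],(0,120,30),(10,255,255)) for c in ims}
blu={c:np.maximum(red[c],mask(ims[c],(105,110,20),(128,255,255))) for c in ims}
ys=np.linspace(-1.4,1.4,9)
for cs in (("top",),("scene",),("top","scene")):
    print(cs,"key",fit({c:red[c] for c in cs},wr,((-.015,.015),(-.011,.011)),.055,.087,(.486,.284,ys)))
    print(cs,"rack",fit({c:blu[c] for c in cs},wr,((-.04,.04),(-.035,.035)),0,.055,(.485,.284,ys)))
# hub white
wh={"top":(240,150,315,225),"scene":(235,195,325,280)}
g=ims["top"]
for u,v in ((262,190),(290,215),(300,200),(285,175)): print(g[v,u], cv2.cvtColor(g[v:v+1,u:u+1],cv2.COLOR_RGB2HSV)[0,0])
E
python3 f.py
```

```text
('top',) key (array([0.48410285, 0.28569409, 0.63896206]), np.float64(43.490196078431374))
('top',) rack (array([0.48350909, 0.28639952, 0.49748132]), np.float64(179.05882352941177))Traceback (most recent call last):
  File "f.py", line 8, in <module>
    print(cs,"key",fit({c:red[c] for c in cs},wr,((-.015,.015),(-.011,.011)),.055,.087,(.486,.284,ys)))
                   ~~~^^^^^^^^^^^^^^^^^^^^^^^^^^^^^^^^^^^^^^^^^^^^^^^^^^^^^^^^^^^^^^^^^^^^^^^^^^^^^^^^
  File "h.py", line 34, in fit
    s=minimize(f,[x0[0],x0[1],yaw],method="Nelder-Mead",options=dict(initial_simplex=[[x0[0],x0[1],yaw],[x0[0]+.006,x0[1],yaw],[x0[0],x0[1]+.006,yaw],[x0[0],x0[1],yaw+.2]],xatol=1e-5,fatol=1e-3))
    res = _minimize_neldermead(fun, x0, args, callback, bounds=bounds,
                               **options)
    fxr = func(xr)
    fx = function(np.copy(x), *(wrapper_args + args))
  File "h.py", line 31, in f
    return sum(np.abs(sil(c,boxpts(p[0],p[1],p[2],ext,z0,z1),wins[c])-masks[c][wins[c][1]:wins[c][3],wins[c][0]:wins[c][2]]).sum() for c in masks)
  File "h.py", line 31, in <genexpr>
    return sum(np.abs(sil(c,boxpts(p[0],p[1],p[2],ext,z0,z1),wins[c])-masks[c][wins[c][1]:wins[c][3],wins[c][0]:wins[c][2]]).sum() for c in masks)
                      ~~~^^^^^^^^^^^^^^^^^^^^^^^^^^^^^^^^^^^^^^^^^^^^
  File "h.py", line 25, in sil
    u0,v0,u1,v1=win; q=(w2p(c,P)-[u0,v0]+0.5)*ss
                        ~~~^^^^^
  File "h.py", line 11, in w2p
    k,M,p=cal(c); v=(np.atleast_2d(P)-p)@M
          ~~~^^^
  File "h.py", line 5, in cal
    k=vision.get_calibration(c); q=k["orientation"]; return k,R.from_quat([q[1],q[2],q[3],q[0]]).as_matrix(),np.array(k["position"])
ValueError: time passes only in moves, steps and waits
```

```bash
sed -i 's/^def cal(c):/import functools\n@functools.lru_cache\ndef cal(c):/' h.py; cat >> f.py <<'E'
for c in ims:
    o=ims[c].copy(); o[red[c]>0]=(255,255,0); o[(blu[c]>0)&(red[c]==0)]=(0,255,255); u0,v0,u1,v1=wr[c]; cv2.imwrite(f"pics/m_{c}.png",cv2.resize(np.hstack([ims[c][v0:v1,u0:u1],o[v0:v1,u0:u1]]),None,fx=5,fy=5,interpolation=cv2.INTER_NEAREST)[:,:,::-1])
E
time python3 f.py
```

```text
('top',) key (array([0.48410285, 0.28569409, 0.63896206]), np.float64(43.490196078431374))
('top',) rack (array([0.48350909, 0.28639952, 0.49748132]), np.float64(179.05882352941177))
('scene',) key (array([0.48441765, 0.28274876, 0.22299431]), np.float64(38.674509803921566))
('scene',) rack (array([0.48566623, 0.28325844, 0.47906031]), np.float64(157.55686274509807))
('top', 'scene') key (array([0.48399471, 0.28301545, 0.23689988]), np.float64(101.70588235294119))
('top', 'scene') rack (array([0.48487827, 0.28457468, 0.48808417]), np.float64(411.07450980392156))
[173 161 145] [ 17  41 173]
[82 77 69] [18 40 82]
[76 71 68] [11 27 76]
[108 102  92] [ 19  38 108]
real	0m5.725s
user	0m6.153s
sys	0m0.139s
```

View pics/m_top.png

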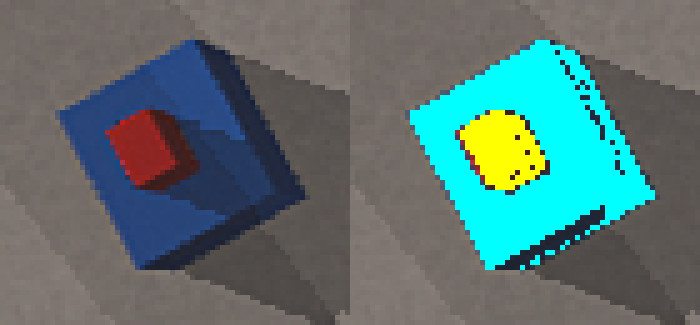

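View pics/m_scene.png

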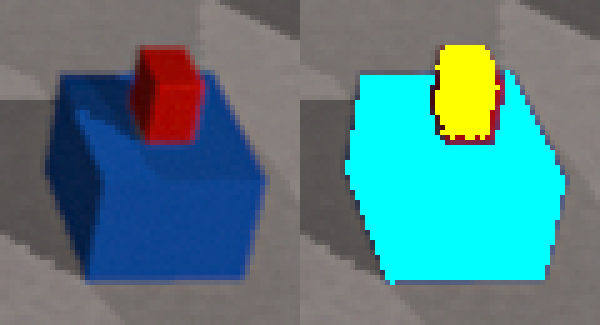

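```bash
cat > f.py <<'E'
from h import *
ims={"top":cv2.imread("pics/top0.png")[:,:,::-1].copy(),"scene":cv2.imread("pics/scene0.png")[:,:,::-1].copy()}
wr={"top":(115,205,185,270),"scene":(385,220,445,285)}
F={c:ims[c].astype(float) for c in ims}
red={c:((F[c][...,0]>1.6*F[c][...,1])&(F[c][...,0]>1.2*F[c][...,2])).astype(float) for c in ims}
blu={c:np.maximum(red[c],(F[c][...,2]>1.25*F[c][...,0])) for c in ims}
ys=np.linspace(-1.4,1.4,9)
for cs in (("top",),("scene",),("top","scene")):
    k=fit({c:red[c] for c in cs},wr,((-.015,.015),(-.011,.011)),.055,.087,(.486,.284,ys)); q=fit({c:blu[c] for c in cs},wr,((-.04,.04),(-.035,.035)),0,.055,(.485,.284,ys))
    print(cs,"key",k,"rack",q)
for c in ims:
    u0,v0,u1,v1=wr[c]; o=cv2.resize(ims[c][v0:v1,u0:u1],None,fx=8,fy=8,interpolation=cv2.INTER_NEAREST)
    for P in (boxpts(*k[0],((-.015,.015),(-.011,.011)),.055,.087),boxpts(*q[0],((-.04,.04),(-.035,.035)),0,.055)):
        h=cv2.convexHull(((w2p(c,P)-[u0,v0]+.5)*8).astype(np.int32)); cv2.polylines(o,[h],True,(255,255,0))
    cv2.imwrite(f"pics/o_{c}.png",o[:,:,::-1])
E
python3 f.py
```

```text
('top',) key (array([0.48340139, 0.28575853, 0.50524527]), np.float64(27.584313725490198)) rack (array([0.48370557, 0.28617746, 0.50027396]), np.float64(58.2235294117647))
('scene',) key (array([0.48704707, 0.28372465, 0.40741538]), np.float64(18.898039215686275)) rack (array([0.48718886, 0.28378694, 0.51661252]), np.float64(102.48235294117649))
('top', 'scene') key (array([0.48472813, 0.28397572, 0.41177163]), np.float64(76.34901960784313)) rack (array([0.48461771, 0.28447307, 0.50542732]), np.float64(247.32941176470587))
```

View pics/o_top.png

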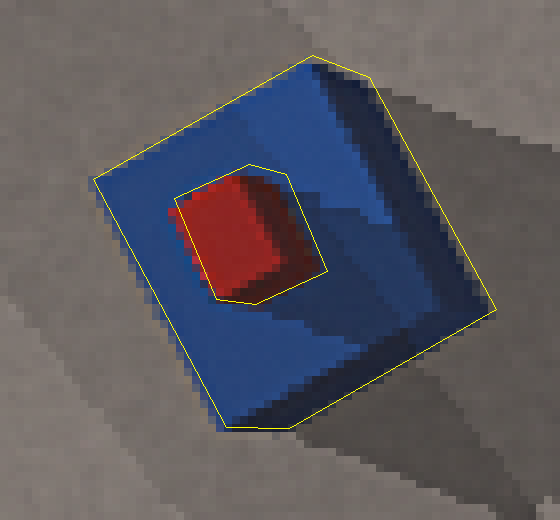

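View pics/o_scene.png

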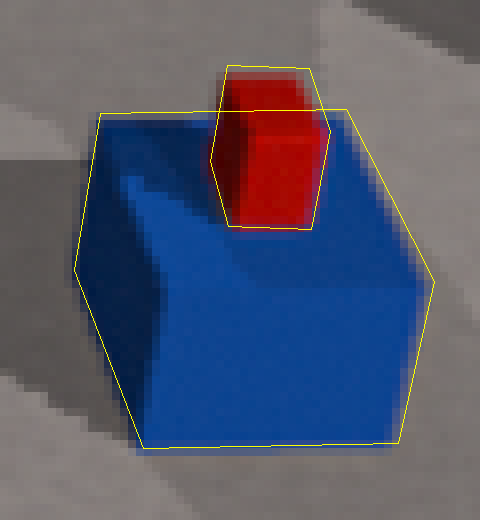

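```bash
python3 - <<'E'
from h import *
a=cv2.imread("pics/top0.png"); b=cv2.imread("pics/scene0.png")
for im,(u,v),n in ((a,(240,155),"ht"),(b,(240,205),"hs")):
    c=im[v:v+70,u:u+80]; o=cv2.resize(c,None,fx=10,fy=8.5 if 0 else 8,interpolation=cv2.INTER_NEAREST)
    o=cv2.resize(c,None,fx=8,fy=8,interpolation=cv2.INTER_NEAREST)
    for i in range(0,80,10):
        cv2.putText(o,str(u+i),(i*8,8),0,.35,(0,255,255)); cv2.line(o,(i*8,10),(i*8,560),(0,255,255),1) if i%20==0 else 0
    for i in range(0,70,10):
        cv2.putText(o,str(v+i),(0,i*8+8),0,.35,(0,255,255)); cv2.line(o,(20,i*8),(640,i*8),(0,255,255),1) if i%20==0 else 0
    cv2.imwrite(f"pics/{n}.png",o)
E
```

```text
(no output)
```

View pics/ht.png

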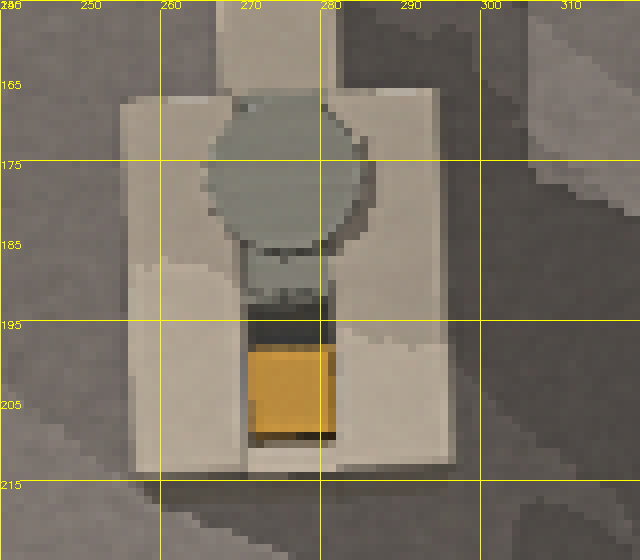

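View pics/hs.png

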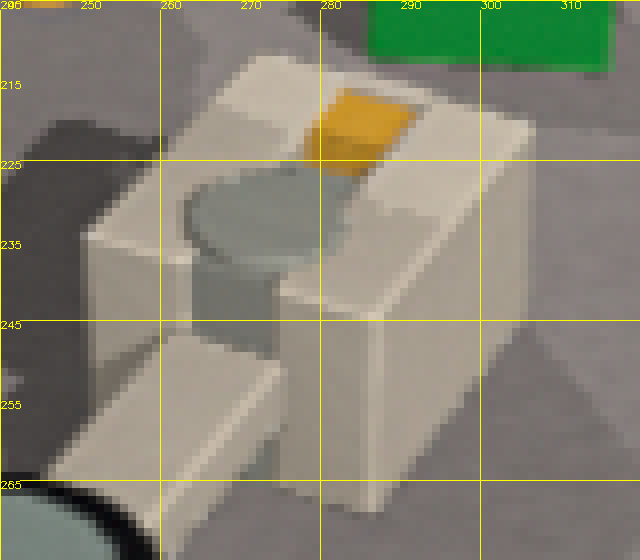

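```bash
python3 - <<'E'
from h import *
from scipy.optimize import least_squares
M=np.array([[66,45],[66,-45],[-42,-45],[-42,45],[41,0]])/1000; Z=np.array([.07]*4+[.074])
px={"top":[(255,167.9),(294.75,166),(296.8,212.75),(256.8,213.9),(275.6,176.25)],
"scene":[(287.25,244.75),(251,234.4),(272.75,211.9),(306.25,221),(273.4,232.4)]}
px={c:np.array(v)-.5 for c,v in px.items()}
def mod(p): 
    c,s=np.cos(p[2]),np.sin(p[2]); return np.c_[p[0]+c*M[:,0]-s*M[:,1],p[1]+s*M[:,0]+c*M[:,1],Z]
for cs in (["top"],["scene"],["top","scene"]):
    f=lambda p:np.concatenate([(w2p(c,mod(p))-px[c]).ravel() for c in cs])
    s=least_squares(f,[.565,-.006,0],x_scale=[.01,.01,.1]); print(cs,s.x.round(4),f(s.x).round(1))
# tampers & mat on top: mat circle, tamper handle-top
a=cv2.imread("pics/top0.png"); b=cv2.imread("pics/scene0.png")
o=np.hstack([cv2.resize(x,(400,400),interpolation=cv2.INTER_NEAREST) for x in (a[215:275,375:435],b[130:210,170:250])]); cv2.imwrite("pics/tm.png",o)
E
```

```text
['top'] [ 0.566  -0.0033  0.0179] [-0.1 -1.   0.3 -0.7  0.4  0.4 -0.4  0.9 -0.2  0.4]
['scene'] [ 0.5717 -0.0043  0.0158] [ 0.1  0.6 -0.9  0.2 -0.5 -0.8  1.2 -0.6  0.2  0.1]
['top', 'scene'] [ 0.5678 -0.0043  0.0165] [ 0.4 -1.8  0.8 -1.5  0.8 -0.4  0.1  0.   0.2 -0.4  0.9 -0.3 -0.  -0.7
  0.2 -1.5  1.9 -1.4  1.  -0.8]
```

View pics/tm.png

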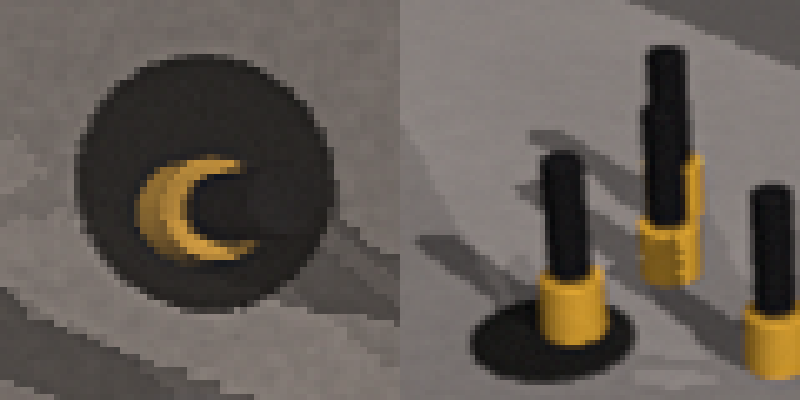

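```bash
python3 - <<'E'
from h import *
k=np.array([.4850,.2845]); yaw=.50+np.pi/2
cand=[(abs(q[5]),y) for y in (yaw,yaw-np.pi) if (q:=inverse_kinematics([*k,.2],quat(y))) is not None]; print(cand)
y=min(cand)[1]
r.move_to([*k,.2],quat(y)); gripper_to(.045,25)
print(tel())
print(r.move_l([*k,.084],vel=.12,guard=6),tel())
gripper_to(.0,25); print(tel(),telemetry.current_wrist_force())
E
```

```text
[(np.float64(1.664029900421833), 2.0707963267948966), (np.float64(1.4775627531679598), -1.0707963267948966)]
(5.05, array([0.485 , 0.2845, 0.2   ]), array([0.3, 0.2, 0. ]), 0.045)
False (6.17, array([0.4856, 0.2848, 0.0847]), array([ 0.7,  0.2, -0.2]), 0.0451)
(6.65, array([0.4852, 0.2846, 0.0844]), array([0.4, 0.7, 3.1]), 0.0217) [0.41696062 0.68221341 3.10389984]
```

```bash
python3 - <<'E'
from h import *
r.move_l([.485,.2845,.22],vel=.15)
print(tel())
y=.0165-np.pi/2
r.move_to([.5675,-.005,.22],quat(y)); r.move_l([.5675,-.005,.153],vel=.12); r.hold(.3)
print(tel(), telemetry.current_tool_rot())
for c in ("scene","top"):
    im=vision.snapshot(c); cv2.imwrite(f"pics/{c}1.png",im[:,:,::-1])
    for t in ("key","keyway"): print(c,t,[(round(d["score"],2),np.round(d["at"],4)) for d in models.mark_of(t,c)])
a=cv2.imread("pics/top1.png"); b=cv2.imread("pics/scene1.png")
cv2.imwrite("pics/c1.png",np.hstack([cv2.resize(x,(400,400),interpolation=cv2.INTER_CUBIC) for x in (a[140:240,226:326],b[180:280,230:330])]))
E
```

```text
(7.71, array([0.4843, 0.2842, 0.2189]), array([-0.3, -0.4, -1.1]), 0.0219)
(9.87, array([ 0.5679, -0.0051,  0.1537]), array([ 0.8,  0.7, -1.5]), 0.0217) [-4.08092676e-04  7.12887469e-01 -7.01278116e-01  5.41528358e-04]
scene key [(0.58, array([ 0.5685, -0.0034,  0.1265]))]
scene keyway [(0.91, array([ 0.5659, -0.0051,  0.0701]))]
top key [(0.38, array([ 0.5679, -0.0038,  0.1227]))]
top keyway [(0.66, array([ 0.5658, -0.0031,  0.0682]))]
```

View pics/c1.png

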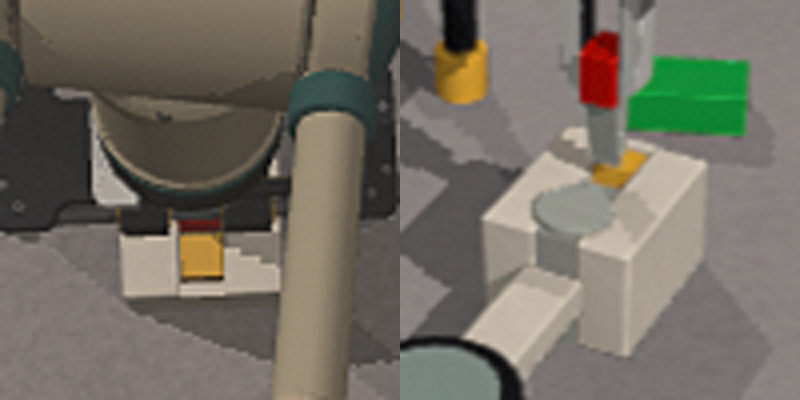

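```bash
python3 - <<'E'
from h import *
x,y,th=.5679,-.0051,.0165; u=.1537-.0294
print(w2p("scene",boxpts(x,y,th,((-.015,.015),(-.011,.011)),u,u+.032)).round(1))
print(w2p("scene",boxpts(x,y,th,((-.003,.003),(-.008,.008)),u-.044,u-.044)).round(1)[:4])
b=cv2.imread("pics/scene1.png"); o=cv2.resize(b[182:232,260:310],(600,600),interpolation=cv2.INTER_NEAREST)
for i in range(0,50,10): cv2.putText(o,str(260+i),(i*12,10),0,.4,(255,0,255)); cv2.putText(o,str(182+i),(0,i*12+10),0,.4,(255,0,255))
cv2.imwrite("pics/k1.png",o)
E
```

```text
[[280.3 198.5]
 [289.3 200.7]
 [274.4 204.8]
 [283.5 207.1]
 [280.4 186. ]
 [289.5 188.2]
 [274.4 192.1]
 [283.6 194.4]]
[[279.1 218. ]
 [285.5 219.7]
 [277.9 219.3]
 [284.4 221. ]]
```

View pics/k1.png

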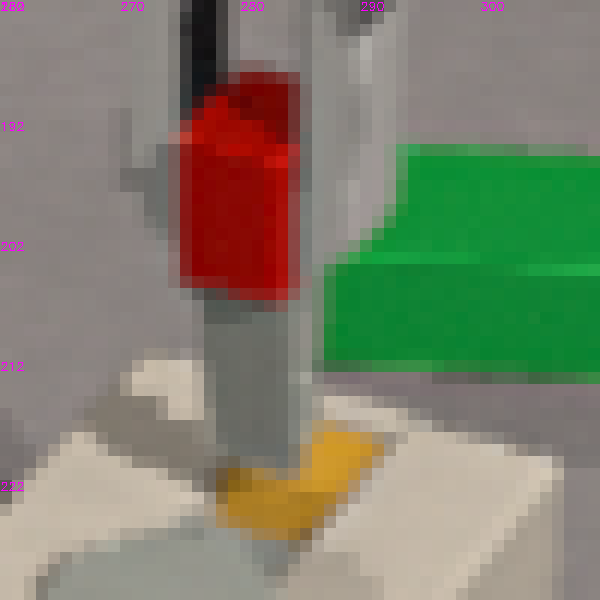

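```bash
python3 - <<'E'
from h import *
print("top mouth centre",p2w("top",[275.6,194.2],.07).round(4))
print("scene shoe edge centre -> mouth",p2w("scene",[282.9,222.7],.07).round(4)+[.007,0,0])
print("key front bottom in scene",p2w("scene",[[274.75,205.5],[283.7,206.7]],.1243).mean(0)-[.015,0,0])
print("nose",p2w("scene",[[277.9,220.6],[284.5,221.3]],.0803).mean(0)-[.003,0,0])
E
```

```text
top mouth centre [[ 0.5671 -0.0033  0.07  ]]
scene shoe edge centre -> mouth [[ 0.5715 -0.0037  0.07  ]]
key front bottom in scene [ 0.56822864 -0.0039204   0.1243    ]
nose [ 0.57083718 -0.00341423  0.0803    ]
```

```bash
python3 - <<'E'
from h import *
r.move_l([.569,-.0047,.153],vel=.05)
f0=telemetry.current_wrist_force()
print(r.move_l([.569,-.0047,.1155],vel=.03,guard=3),tel(),telemetry.current_wrist_force()-f0)
E
```

```text
True (11.53, array([ 0.5674, -0.0046,  0.116 ]), array([0.9, 0.3, 0.2]), 0.0216) [0.50021758 0.15642143 0.68931966]
```

```bash
python3 - <<'E'
from h import *
gripper_to(.040); r.hold(.2); print(tel())
p=telemetry.current_ee_pos()
r.move_l([p[0],p[1],.2],vel=.12); r.move_to([.5,-.2,.25],quat(.0165-np.pi/2)); print(tel())
for c in ("scene","top"):
    im=vision.snapshot(c); cv2.imwrite(f"pics/{c}2.png",im[:,:,::-1])
    print(c,[(round(d["score"],2),np.round(d["at"],4)) for d in models.mark_of("key",c)])
a=cv2.imread("pics/top2.png"); b=cv2.imread("pics/scene2.png")
cv2.imwrite("pics/c2.png",np.hstack([cv2.resize(x,(400,400),interpolation=cv2.INTER_CUBIC) for x in (a[140:240,226:326],b[180:280,230:330])]))
E
```

```text
(12.23, array([ 0.5662, -0.0044,  0.1156]), array([0.2, 0. , 0.7]), 0.0403)
(13.94, array([ 0.5   , -0.1991,  0.2493]), array([ 0.1, -0.6,  0.3]), 0.0403)
scene [(0.56, array([ 0.5709, -0.0057,  0.087 ])), (0.53, array([ 0.3844, -0.0415,  0.0023]))]
top [(0.6, array([ 0.5659, -0.0054,  0.0825])), (0.22, array([ 0.5676, -0.0073,  0.0697]))]
```

View pics/c2.png

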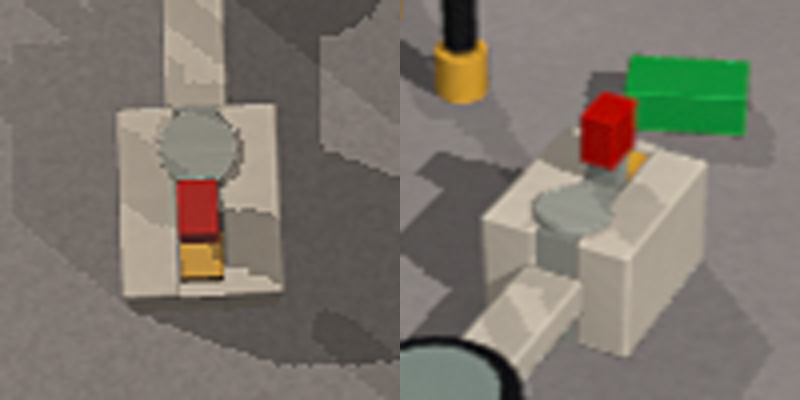

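```bash
cat > kf.py <<'E'
from h import *
def keyfit(n,z):
    ims={c:cv2.imread(f"pics/{c}{n}.png")[:,:,::-1].astype(float) for c in ("top","scene")}
    red={c:((f[...,0]>1.6*f[...,1])&(f[...,0]>1.8*f[...,2])&(f[...,1]<.35*f[...,0]+8)).astype(float) for c,f in ims.items()}
    w={"top":(250,170,305,225),"scene":(260,185,310,245)}
    for c in ims:
        for zz in z: print(c,zz,fit({c:red[c]},w,((-.015,.015),(-.011,.011)),zz,zz+.032,(.568,-.004,[0.02])))
if __name__=="__main__":
    import sys; keyfit(sys.argv[1],[float(v) for v in sys.argv[2:]])
E
python3 kf.py 2 .080 .085 .088
python3 - <<'E'
from h import *
# mat & tamper estimates
for c in ("top","scene"):
    im=cv2.imread(f"pics/{c}0.png")[:,:,::-1]
    w=(370,210,440,280) if c=="top" else (175,140,225,215)
    g=im[w[1]:w[3],w[0]:w[2]].astype(float)
    if c=="top":
        dark=(g.max(2)<60).astype(np.uint8)|((g[...,0]>1.5*g[...,2])).astype(np.uint8)
        n,l,st,ce=cv2.connectedComponentsWithStats(dark); i=1+np.argmax(st[1:,4]); print(st[i],ce[i])
        cn=max(cv2.findContours((l==i).astype(np.uint8),0,cv2.CHAIN_APPROX_NONE)[0],key=len); e=cv2.fitEllipse(cv2.convexHull(cn)); print(e)
        print("mat", p2w(c,np.array(e[0])+w[:2],.004))
    br=(g[...,0]>1.5*g[...,2])&(g[...,0]>60)
    n,l,st,ce=cv2.connectedComponentsWithStats(br.astype(np.uint8)); i=1+np.argmax(st[1:,4]); print("brass",st[i]+[w[0],w[1],0,0,0])
E
```

```text
top 0.08 (array([ 0.56715925, -0.00264884,  0.06636923]), np.float64(32.780392156862746))
top 0.085 (array([ 0.56615835, -0.00272258,  0.07884654]), np.float64(34.56470588235294))
top 0.088 (array([ 0.56582553, -0.0028765 ,  0.06458261]), np.float64(35.745098039215684))
scene 0.08 (array([ 0.56259492, -0.00954793,  0.19263564]), np.float64(26.890196078431373))
scene 0.085 (array([ 0.56962516, -0.00624273,  0.21137632]), np.float64(29.5921568627451))
scene 0.088 (array([ 0.5735514 , -0.00411789,  0.20810123]), np.float64(30.933333333333334))
[  17   13   38   39 1146] [35.30366492 31.90663176]
((35.32396697998047, 31.89911460876465), (37.393592834472656, 38.60078811645508), 133.24928283691406)
mat [[ 0.45835246 -0.30314347  0.004     ]]
brass [395 238  19  16 150]
brass [197 183  15  16 184]
```

```bash
python3 - <<'E'
from h import *
from scipy.optimize import least_squares
t=np.linspace(0,2*np.pi,73)
def cyl(x,y,rad,z0,z1): return np.vstack([np.c_[x+rad*np.cos(t),y+rad*np.sin(t),0*t+z] for z in (z0,z1)])
def bb(c,p,rad=.018,z0=.004,z1=.038): q=w2p(c,cyl(*p,rad,z0,z1)); return np.r_[q.min(0)-.0,q.max(0)]
# observed edges index convention: min-.5, max+.5 
S=np.array([196.5,np.nan,211.5,198.5]); T=np.array([394.5,237.5,np.nan,253.5])
for name,obs in (("scene",{"scene":S}),("top",{"top":T}),("both",{"scene":S,"top":T})):
    f=lambda p:np.concatenate([(bb(c,p)-o)[~np.isnan(o)] for c,o in obs.items()])
    s=least_squares(f,[.449,-.299],x_scale=.01,diff_step=1e-4); print(name,s.x.round(4),f(s.x).round(2))
b=cv2.imread("pics/scene0.png"); o=cv2.resize(b[130:220,170:240],(700,900)[::1],interpolation=cv2.INTER_NEAREST); o=cv2.resize(o,(460,590)); cv2.imwrite("pics/mt.png",o)
# predicted mat bbox in scene for top's estimate
q=w2p("scene",cyl(.4584,-.3031,.045,0,.004)); print("mat bbox pred scene",q.min(0),q.max(0))
E
```

```text
scene [ 0.4509 -0.299 ] [ 0.34 -0.35  0.02]
top [ 0.4492 -0.2955] [-0.   -0.16  0.17]
both [ 0.4499 -0.2976] [ 1.    0.29 -0.03  0.9  -0.51 -0.17]
mat bbox pred scene [185.00770916 187.94004525] [218.39915092 205.91864216]
```

View pics/mt.png

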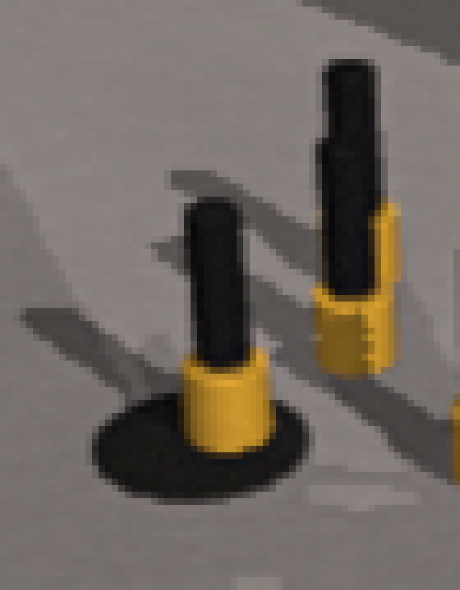

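```bash
python3 - <<'E'
from h import *
y=.0165-np.pi/2
r.move_to([.4495,-.298,.22],quat(y)); gripper_to(.050,20)
print(r.move_l([.4495,-.298,.085],vel=.12,guard=5),tel())
r.hold(.2); f0=telemetry.current_wrist_force()
gripper_to(0,20); print(tel(),telemetry.current_wrist_force()-f0)
gripper_to(0,60); r.hold(.2); print(tel(),telemetry.current_wrist_force()-f0)
E
```

```text
False (16.35, array([ 0.45  , -0.2984,  0.0857]), array([-0.7, -0.5, -0.6]), 0.0501)
(17.07, array([ 0.4495, -0.298 ,  0.085 ]), array([-0.3, -0.5,  0.7]), 0.0238) [ 0.12951855 -0.08126309  1.68194519]
(17.49, array([ 0.4495, -0.2981,  0.085 ]), array([-0.5, -0.4,  0.4]), 0.0234) [-0.07744934 -0.0289693   1.39023309]
```

```bash
python3 - <<'E'
from h import *
y=.0165-np.pi/2
r.move_l([.4495,-.298,.25],vel=.15); 
r.move_to([.567,-.0045,.25],quat(y)); r.hold(.3); print(tel())
for c in ("scene","top"):
    im=vision.snapshot(c); cv2.imwrite(f"pics/{c}3.png",im[:,:,::-1])
b=cv2.imread("pics/scene3.png"); cv2.imwrite("pics/c3.png",cv2.resize(b[100:280,200:380],(600,600),interpolation=cv2.INTER_CUBIC))
t=np.linspace(0,2*np.pi,73)
for rad,z in ((.018,.169),(.018,.203)):
    q=w2p("scene",np.c_[.567+rad*np.cos(t),-.0045+rad*np.sin(t),0*t+z]); print(((q.min(0)-[200,100])/.3).round(),((q.max(0)-[200,100])/.3).round())
E
```

```text
(20.24, array([ 0.567 , -0.0055,  0.2501]), array([ 0.5, -0. , -2.3]), 0.0231)
[247. 269.] [303. 297.]
[247. 223.] [304. 249.]
```

View pics/c3.png

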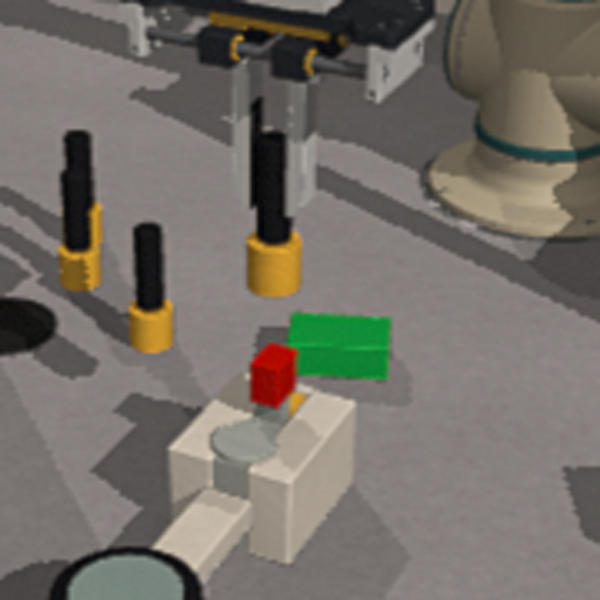

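```bash
python3 - <<'E'
from h import *
x,yy=.567,-.0042
r.move_l([x,yy,.21],vel=.12); f0=telemetry.current_wrist_force()
g=r.move_l([x,yy,.19],vel=.03,guard=2); p=telemetry.current_ee_pos(); print(g,tel(),telemetry.current_wrist_force()-f0)
z=p[2]
for i in range(10):
    z-=.0015; g=r.move_l([x,yy,z],vel=.03,guard=30); print(g,round(z,4),tel(),(telemetry.current_wrist_force()-f0).round(1))
    if z<p[2]-.010: break
E
```

```text
True (21.33, array([ 0.5668, -0.0041,  0.1949]), array([-0.8, -0.2, -1.5]), 0.0232) [-0.91763812 -0.8806428   0.65358762]
False 0.1934 (21.58, array([ 0.567 , -0.0043,  0.1937]), array([-1. ,  0.4,  3.6]), 0.0232) [-1.2 -0.4  5.8]
False 0.1919 (21.83, array([ 0.5669, -0.0043,  0.1923]), array([-1.4,  0.5,  4.5]), 0.0231) [-1.5 -0.2  6.6]
False 0.1904 (22.08, array([ 0.5668, -0.0042,  0.1908]), array([-1.2, -0.1,  6. ]), 0.0233) [-1.3 -0.9  8.1]
False 0.1889 (22.33, array([ 0.5667, -0.0043,  0.1895]), array([-1.5,  0.1,  7.2]), 0.0231) [-1.6 -0.6  9.3]
False 0.1874 (22.58, array([ 0.5667, -0.0042,  0.1882]), array([-1.8,  0.4,  7.4]), 0.0234) [-1.9 -0.3  9.5]
False 0.1859 (22.83, array([ 0.5666, -0.0042,  0.187 ]), array([-2.9,  0.1,  8.9]), 0.0232) [-3.  -0.6 11.1]
False 0.1844 (23.08, array([ 0.5665, -0.0043,  0.1857]), array([-4.4, -0.3, 11.2]), 0.0236) [-4.6 -1.  13.4]
```

```bash
python3 - <<'E'
from h import *
x,yy=.566,-.0042
z=.1844
f0=np.array([0.2,.6,-2.2])
for i in range(8):
    z-=.001; x-=.0001; g=r.move_l([x,yy,z],vel=.03,guard=20); F=telemetry.current_wrist_force()-f0; print(g,round(z,4),tel(),F.round(1))
    if g or F[2]>28: break
r.hold(.2); print(tel())
E
```

```text
False 0.1834 (23.33, array([ 0.5661, -0.0043,  0.185 ]), array([-2.6,  0.2, 10.8]), 0.0232) [-2.8 -0.4 13. ]
False 0.1824 (23.58, array([ 0.5661, -0.0043,  0.1842]), array([-3. , -0.3, 11.5]), 0.0233) [-3.2 -0.9 13.7]
False 0.1814 (23.83, array([ 0.566 , -0.0043,  0.1834]), array([-2.2, -0.4, 12.3]), 0.0233) [-2.4 -1.  14.5]
False 0.1804 (24.08, array([ 0.566 , -0.0043,  0.1829]), array([-4.2, -0.1, 14.1]), 0.0233) [-4.4 -0.7 16.3]
False 0.1794 (24.33, array([ 0.5659, -0.0043,  0.1829]), array([-5.4,  0.8, 18.8]), 0.0231) [-5.6  0.2 21. ]
False 0.1784 (24.58, array([ 0.5659, -0.0043,  0.1829]), array([-6.1, -0.2, 24.6]), 0.0233) [-6.3 -0.8 26.8]
False 0.1774 (24.83, array([ 0.566 , -0.0043,  0.1828]), array([-6.5,  0.7, 28.7]), 0.023) [-6.7  0.1 30.9]
(25.03, array([ 0.566 , -0.0043,  0.1828]), array([-6.4,  0.2, 28.1]), 0.0231)
```

```bash
python3 - <<'E'
from h import *
y=.0165-np.pi/2
r.move_l([.566,-.0042,.25],vel=.12); r.move_to([.467,-.3055,.25],quat(y)); r.hold(.2); print(tel())
for c in ("scene","top"):
    im=vision.snapshot(c); cv2.imwrite(f"pics/{c}4.png",im[:,:,::-1])
    print(c,[(round(d["score"],2),np.round(d["at"],4)) for d in models.mark_of("key",c)])
a=cv2.imread("pics/top4.png"); b=cv2.imread("pics/scene4.png")
cv2.imwrite("pics/c4.png",np.hstack([cv2.resize(x,(400,400),interpolation=cv2.INTER_CUBIC) for x in (a[140:240,226:326],b[190:280,230:320])]))
cv2.imwrite("pics/c5.png",b)
E
python3 kf.py 4 .070
```

```text
(27.2, array([ 0.4677, -0.3044,  0.2501]), array([ 1.3, -0.8, -2.5]), 0.0231)
scene [(0.59, array([ 0.5683, -0.0031,  0.0678])), (0.53, array([0.488 , 0.2851, 0.0035]))]
top [(0.62, array([ 0.5665, -0.0048,  0.0701])), (0.47, array([ 0.6583, -0.2946, -0.003 ]))]
top 0.07 (array([ 0.5643259 , -0.00329631,  0.01667803]), np.float64(28.215686274509803))
scene 0.07 (array([ 0.56619094, -0.00534818,  0.2106989 ]), np.float64(28.933333333333337))
```

View pics/c4.png

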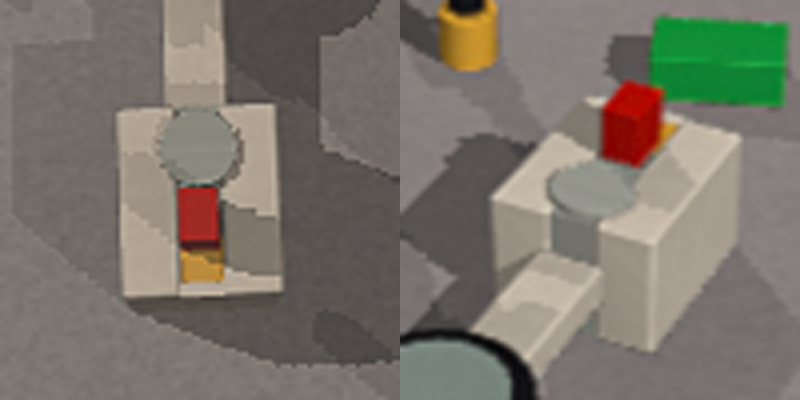

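View pics/c5.png

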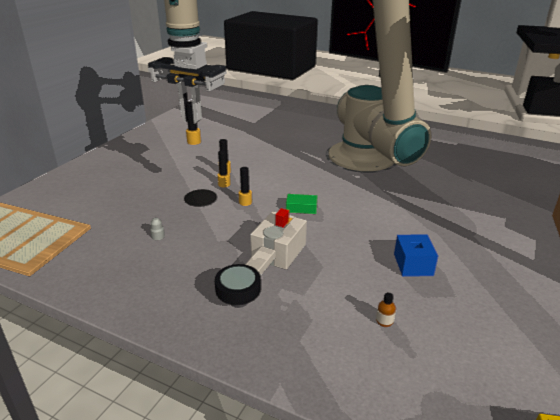

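The key head now sits on the hub top: it shows at crop (632,125) in the scene view, with no gap under it. The mat is bare at (201,198), so I can measure it cleanly now.

```bash
python3 - <<'E'
from h import *
from scipy.optimize import least_squares
t=np.linspace(0,2*np.pi,73)
def bb(c,p):
    q=w2p(c,np.vstack([np.c_[p[0]+.045*np.cos(t),p[1]+.045*np.sin(t),0*t+z] for z in (0,.004)])); return np.r_[q.min(0),q.max(0)]
obs={}
for c,w in (("scene",(175,182,230,215)),("top",(370,210,450,280))):
    g=cv2.imread(f"pics/{c}4.png")[w[1]:w[3],w[0]:w[2]].astype(float)
    n,l,st,ce=cv2.connectedComponentsWithStats((g.max(2)<50).astype(np.uint8)); i=1+np.argmax(st[1:,4]); print(c,st[i]+[w[0],w[1],0,0,0])
    s=st[i]; obs[c]=np.array([s[0]+w[0]-.5,s[1]+w[1]-.5,s[0]+s[2]+w[0]-.5,s[1]+s[3]+w[1]-.5])
for cs in (["scene"],["top"],["scene","top"]):
    f=lambda p:np.concatenate([bb(c,p)-obs[c] for c in cs]); s=least_squares(f,[.458,-.305],x_scale=.01,diff_step=1e-4); print(cs,s.x.round(4),f(s.x).round(1))
# tamper as held, scene
w=(180,95,210,150); im=cv2.imread("pics/scene4.png"); cv2.imwrite("pics/t4.png",cv2.resize(im[w[1]:w[3],w[0]:w[2]],None,fx=10,fy=10,interpolation=cv2.INTER_NEAREST))
g=im[w[1]:w[3],w[0]:w[2],::-1].astype(float); m=(g[...,0]>1.5*g[...,2])&(g[...,0]>60); n,l,st,ce=cv2.connectedComponentsWithStats(m.astype(np.uint8)); i=1+np.argmax(st[1:,4]); s=st[i]; ob=np.array([s[0]+w[0]-.5,s[0]+s[2]+w[0]-.5,s[1]+s[3]+w[1]-.5]); print(ob)
q=w2p("scene",np.vstack([np.c_[.4677+.018*np.cos(t),-.3044+.018*np.sin(t),0*t+z] for z in (.169,.203)])); print(q.min(0),q.max(0))
E
```

```text
scene [184 190  32  16 411]
top [ 387  210   63   51 2037]
['scene'] [ 0.4632 -0.307 ] [-0.7 -1.1  0.7  0.9]
['top'] [ 0.4738 -0.3342] [ 11.9   6.4 -11.8  -6.1]
['scene', 'top'] [ 0.4672 -0.3238] [ -6.7  -1.9  -5.2   0.1   7.7   9.3 -16.1  -3.2]
[185.5 200.5 144.5]
[185.6588609  126.09970842] [201.29751412 144.38436295]
```

View pics/t4.png

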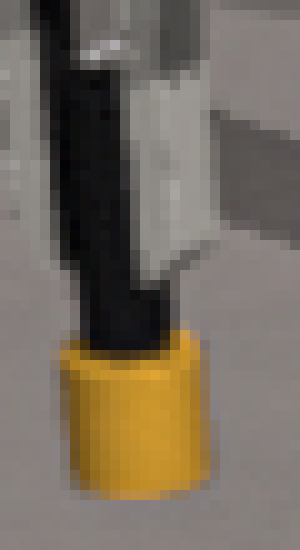

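```bash
python3 - <<'E'
from h import *
p=[.460,-.306]
r.move_l([*p,.25],vel=.08); r.move_l([*p,.095],vel=.12); r.hold(.2)
g=r.move_l([*p,.0838],vel=.02,guard=3); print(g,tel())
gripper_to(.024+.006,10); r.hold(.2); print(tel()); gripper_to(.05)
q=telemetry.current_ee_pos(); r.move_l([q[0],q[1],.23],vel=.12)
r.move_to([.25,-.5,.25],quat(.0165-np.pi/2)); print(tel())
for c in ("scene","top"):
    im=vision.snapshot(c); cv2.imwrite(f"pics/{c}5.png",im[:,:,::-1])
    for t in ("key","tamper","mat"): print(c,t,[(round(d["score"],2),np.round(d["at"],4)) for d in models.mark_of(t,c)])
a=cv2.imread("pics/top5.png"); b=cv2.imread("pics/scene5.png")
cv2.imwrite("pics/c6.png",np.hstack([cv2.resize(x,(400,400),interpolation=cv2.INTER_CUBIC) for x in (a[205:285,365:445],b[130:220,160:250])]))
E
```

```text
True (29.79, array([ 0.4599, -0.3059,  0.085 ]), array([0. , 0.3, 3.6]), 0.0232)
(30.34, array([ 0.459 , -0.3051,  0.084 ]), array([-1.1,  0.4, -0.5]), 0.0298)
(33.34, array([ 0.2508, -0.4993,  0.2497]), array([ 0.4, -0.7,  0.4]), 0.0501)
scene key [(0.55, array([ 0.5681, -0.0043,  0.0698]))]
scene tamper [(0.88, array([ 0.3649, -0.2905,  0.0004])), (0.75, array([ 0.4225, -0.1882,  0.0026])), (0.7, array([ 4.562e-01, -3.088e-01, -4.000e-04])), (0.63, array([ 0.2984, -0.3258,  0.0033]))]
scene mat [(0.7, array([ 0.4589, -0.3042, -0.0017]))]
top key [(0.68, array([ 0.5659, -0.0036,  0.0691]))]
top tamper [(0.71, array([ 0.2944, -0.3298, -0.0024])), (0.63, array([ 0.4571, -0.3073,  0.0039])), (0.58, array([ 0.364 , -0.288 ,  0.0004])), (0.53, array([ 0.4256, -0.1842, -0.0043]))]
top mat [(0.58, array([ 0.4595, -0.3032,  0.0013]))]
```

View pics/c6.png

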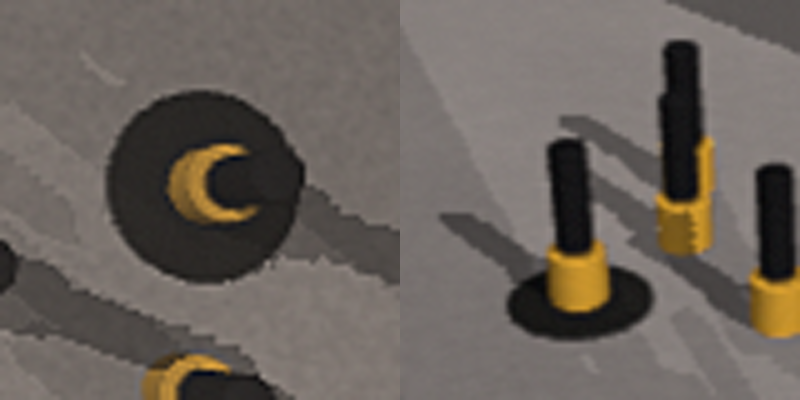

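View pics/top5.png

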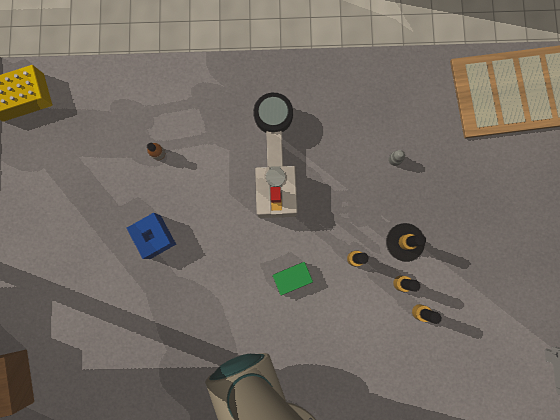

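```bash
python3 - <<'E'
from h import *
from scipy.optimize import least_squares
t=np.linspace(0,2*np.pi,73)
def bb(c,p,rad,z0,z1):
    q=w2p(c,np.vstack([np.c_[p[0]+rad*np.cos(t),p[1]+rad*np.sin(t),0*t+z] for z in (z0,z1)])); return np.r_[q.min(0),q.max(0)]
for c,w in (("scene",(165,165,215,210)),("top",(384,218,428,266))):
    g=cv2.imread(f"pics/{c}5.png")[w[1]:w[3],w[0]:w[2],::-1].astype(float)
    br=((g[...,0]>1.5*g[...,2])&(g[...,0]>55)).astype(np.uint8)
    n,l,st,ce=cv2.connectedComponentsWithStats(br); i=1+np.argmax(st[1:,4]); s=st[i]; o=np.array([s[0]+w[0]-.5,s[1]+w[1]-.5,s[0]+s[2]+w[0]-.5,s[1]+s[3]+w[1]-.5])
    o[1 if c=="scene" else 2]=np.nan
    f=lambda p:(bb(c,p,.018,.004,.038)-o)[~np.isnan(o)]
    a=least_squares(f,[.459,-.306],x_scale=.01,diff_step=1e-4); print(c,"foot",a.x.round(4),a.fun.round(1))
    dk=((g.max(2)<58)|(br>0)).astype(np.uint8)
    n,l,st,ce=cv2.connectedComponentsWithStats(dk); i=1+np.argmax(st[1:,4]); s=st[i]; o2=np.array([s[0]+w[0]-.5,s[1]+w[1]-.5,s[0]+s[2]+w[0]-.5,s[1]+s[3]+w[1]-.5]);
    if c=="scene": o2[1]=np.nan
    f=lambda p:(bb(c,p,.045,0,.004)-o2)[~np.isnan(o2)]
    b=least_squares(f,[.459,-.306],x_scale=.01,diff_step=1e-4); print(c,"mat",b.x.round(4),b.fun.round(1),"foot-mat",(a.x-b.x).round(4))
E
```

```text
scene foot [ 0.4646 -0.3027] [ 0.3 -0.3  0. ]
scene mat [ 0.4595 -0.3112] [-1.2  1.2 -0.1] foot-mat [0.0051 0.0085]
top foot [ 0.4582 -0.303 ] [-0.  -0.2  0.2]
top mat [ 0.4595 -0.3052] [-0.1 -0.3  0.1  0.3] foot-mat [-0.0014  0.0023]
```

```bash
python3 - <<'E'
from h import *
t=np.linspace(0,2*np.pi,73)
def bb(c,p,rad,z0,z1):
    q=w2p(c,np.vstack([np.c_[p[0]+rad*np.cos(t),p[1]+rad*np.sin(t),0*t+z] for z in (z0,z1)])); return np.r_[q.min(0),q.max(0)].round(1)
for p in ((.4595,-.3045),(.4645,-.3045),(.4595,-.3095)): print(p,"mat",bb("scene",p,.045,0,.004),"foot",bb("scene",p,.018,.004,.038))
im=cv2.imread("pics/scene5.png")[160:212,175:225]; cv2.imwrite("pics/t5.png",cv2.resize(im,None,fx=12,fy=11,interpolation=cv2.INTER_NEAREST))
E
```

```text
(0.4595, -0.3045) mat [184.3 188.  217.7 206. ] foot [193.3 182.  207.7 199.5]
(0.4645, -0.3045) mat [183.2 188.8 216.8 206.9] foot [192.2 182.8 206.7 200.3]
(0.4595, -0.3095) mat [182.8 187.6 216.2 205.5] foot [191.8 181.6 206.2 199.1]
```

View pics/t5.png

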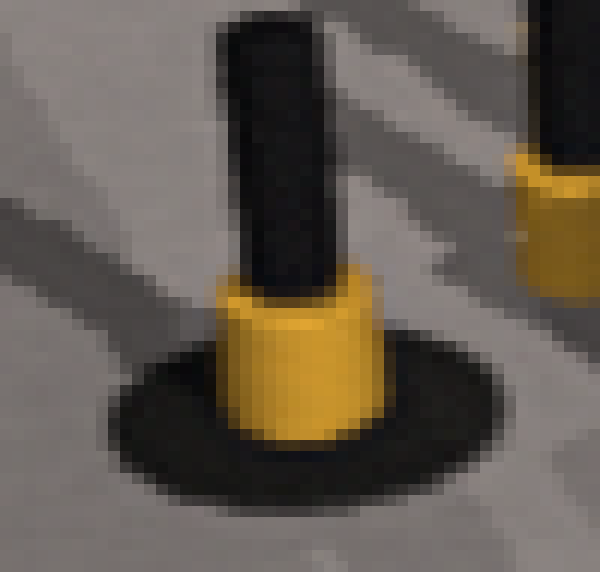

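```bash
python3 - <<'E'
from h import *
r.hold(.5); print(tel()); r.sign_off()
E
```

```text
(34.24, array([ 0.25, -0.5 ,  0.25]), array([0.2, 0.1, 0.3]), 0.0498)
the job is handed in; nothing more can be done
```

The key is driven home in the hub's keyway and the tamper is back upright on its mat. I handed the job in at about 34 s.

- **Key:** I took it out of the blue block, stood it in the keyway and let go with its head about 16 mm above the hub. I then pressed it down in small steps with the tamper that was farthest from the base.
- **Home check:** The drive force rose from about 6 N to 16 N. The key then stopped dead at the expected height and did not move under about 31 N. Both cameras put the underside of its head at 68–70 mm, against a hub top of 70 mm.
- **Tamper:** It stands on the mat. The side camera puts it within about 1 mm of the mat's centre, judged by eye. The top camera fit says about 2.7 mm off. One automatic fit in the side view gave about 10 mm, but I rejected it because shadow and handle pixels had got into the mat outline.
- **Rest of the bench:** The other things look unmoved in the final top picture, and the arm is clear of everything. I had no direct reading of the brass shoe's travel.

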